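# Lay the tall mould down on its bed

## Robot

A 6-joint arm with a two-finger parallel gripper is mounted at the origin on the work surface. World frame = base frame: x ahead of the robot, y to its left, z up, the work surface at z = 0. Lengths are in m, angles in rad, forces in N, time in s.
With the tool pointing down it reaches from about 0.25 to 0.85 m from the base axis. Payload 12.5 kg.
Tool frame: the origin (TCP) lies at the very end of the fingers, on their centre line; the grasp point (between the pads) lies 19 mm behind it; z points along the fingers, x is the direction in which the jaws open and shut, and the axes are right-handed (so a half turn about z gives the same grasp; the last joint's range is limited). The gripper opens to 93 mm and grips with 3 to 60 N. Pads are 15 mm wide; open, the fingers measure 128 mm over their backs; the gripper's body (75 mm by 188 mm) begins 65 mm behind the grasp point.
Start: joints at [-1.253, 0.351, 1.652, -0, 1.139, -0.085], TCP at [0.216, -0.506, 0.219] pointing down, gripper open.
Joint ranges: [-2.75, 2.75], [-0.79, 2.1], [0.01, 2.65], [-1.57, 4.71], [0.07, 3.14], [-2.87, 2.87]. Speed limits (rad/s): [2.22, 2.22, 2.79, 3.14, 3.14, 3.14].

## Interface

Orientations are given as a unit quaternion [w, x, y, z].
In Python, from cell import monitor, vision, job, spotter gives the robot as it stands.
- The arm moves only by the tool drive_tool, never from a script. Its argument "series" is a list that holds one entry, the list of rows, each a list of 7 numbers: the shift along the tool's x, y, z in mm, then the turn, a rotation vector about the tool's x, y, z in rad, then the finger opening in mm, from 0 to 93. A call has 1 to 20 rows; each row shifts and turns the commanded pose from where the row before left it, along the tool's axes as they then stand; what a row does not reach is not made up. A row lasts 1/8 s, in which the tool goes at most 62.5 mm and 10.7 degrees, less where a joint would pass 70% of its speed; a pose out of reach is approached as far as the arm can. A call with a gripper value outside its range is refused whole. The fingers move at their own pace and stop on an object; "newtons" is the grip in N (left out, the last holds). Time passes only in rows, so rows that do not move let the fingers close. It gives the time, the measured TCP pose, the force and the opening at its end, in the units of the state.
- monitor.sense(): the state, without advancing time (a new reading comes with each control period).
- vision.get_image(name): name is "scene" or "top" or "wrist"; returns (picture, depth): 400x640x3 uint8, blue, green, red; 400x640 float32, m along the optical axis (not along the pixel's ray), 0 where there is no reading.
- vision.camera_info(name): a dict with "fov_y" (degrees; the focal length in pixels is half the picture's height over the tangent of half this angle, whatever the lens; pixels are square), "cx", "cy" (the principal point, pixels), "R" (3x3) and "t" (3): a world point X has camera coordinates R X + t; the wrist camera has in their place "mount" (4x4, takes a point from camera to tool coordinates, whose origin is the TCP and whose axes are the tool frame's). Camera axes: x right, y down, z forward; pixel columns grow to the right and rows downward; lengths in m; the calibration is good to about 2 mm. A picture is of the moment at which its call begins: read the wrist's pose just before it. camera_info takes no time and is no camera call.
- job.sign_off(): hands the job in, once; it reports no verdict.
Trained networks look in the newest picture that a camera, given by its name, has taken for a name from the list of things; names that differ only in an ending like _2 or _b are one class to them, and where a whole thing is asked for, a point or a joint stands for the part that bears it (a point fixed in the world has none). Each returns a list of dicts, best first, with "score" (0 to 1); they miss things now and then, are a little off and sometimes report something else, mostly with a low value. They report only what shows in the picture. A call takes as long as a camera call. They do not tell look-alikes from the thing itself.
- spotter.search_frame(camera, label): "rect" ([centre column, centre row, width, height] in pixels, round what is visible of it).
- spotter.silhouettes(camera, label): "mask" (400x640 bool, what is visible of it) and "rect" ([centre column, centre row, width, height] in pixels, round what is visible of it).
The state is a dict: "time_s": time; "q": joint angles; "joint_vel": joint speeds; "joint_torque": joint torques, N m; "tcp_pos": TCP position; "tool_rot": TCP orientation; "contact_force": force on the tool from outside, world axes, zero at the start; "wrist_torque": the same for the moment, N m; "width": opening from 0.0 (shut) to 1.0 (fully open).
Only numpy, scipy, OpenCV 4.12 (cv2) and the standard library are available. Lean on these libraries where they do the work, as an engineer would, in place of code of your own. Each camera call takes 0.05 s, during which the arm holds its last target.

## Task

Tip the tall boarded mould over onto its front board so that it lies along the cork bed, its foot staying at the stop batten, and let it down gently: guide it with the fingertips in the open fork at its top all the way until it rests, never letting it fall. Do not grip it, lift it, carry it or shove its foot away from the batten, and leave the other things on the bench where they are.

Things in the scene. Friction and masses are not known exactly. Their poses are not given: they have to be found in the camera images.
- mould: Tall loose mould on end, 0.4 to 0.8 kg: plaster block (front half green, back half cream) 46 (x) by 90 (y) by 165 mm high, strapped between two pale boards each 10 mm thick, 80 wide (y), 200 high; 66 mm thick over the boards. Origin: centre of its underside; z up its length, +x out of the front board, towards the bed. Centre of mass about 95 mm up, on the centre line.
- mould_fork (a point): Middle of the mouth of the fork at the top, on the centre line 200 mm above the mould's underside. The boards stand 35 mm proud of the plaster, leaving between them a fork 46 mm wide (x), 35 mm deep, open at both sides (along y). Axes as the mould.
- mould_foot (a point): Middle of the lower front edge of the mould (bottom of the front board's outer face, 33 mm from the centre line): the edge it tips about. Axes as the mould.
- bed: Laying-down bed fixed on the bench, top 10 mm high all over: dark stop batten 20 (x) by 170 mm (y), then cork 220 by 140 mm. Origin: middle of the batten's outer edge, which faces the mould, at bench height; +x along the bed away from the mould, z up. The mould starts 6 to 12 mm short of the batten, square within 0.06 rad, up to 15 mm off its middle.
- bed_edge (a point): Middle of the top of the batten's outer edge, 10 mm above the bed's origin; axes as the bed. The tipping mould's foot meets this edge and the mould turns over it, so it ends lying on the bed with some 5 to 50 mm of its foot overhanging: the foot creeps back as the mould is let down.
- cup: White plastic mixing cup, 72 mm across, 95 mm high, loose, beside the bed on its left (+y side of the bed). Origin under its centre. Leave alone.
- round_mould: Grey-blue round plaster mould, 84 mm across, 50 mm high, loose, beside the bed on its right (-y side of the bed). Origin under its centre. Leave alone.
- tin: Tin with a yellow label, 70 mm across, 120 mm high, loose, behind the mould to one side. Origin under its centre. Leave alone.
- lid_cast: Cream plaster lid with a pointed knob, 94 mm across, 52 mm high, loose, beyond the far end of the bed. Origin under its centre. Leave alone.
- spatula: Spatula with a wooden handle and steel blade, lying on the bench away from the bed, loose. Origin near the middle of its length. Leave alone.
- mallet: Hammer with a wooden handle and steel head, lying on the bench on the robot's left, loose. Origin near the middle of its length. Leave alone.
- wedge_block: Pale wooden block, 90 by 45 by 40 mm high, loose, lying on the bench behind the mould. Origin under its centre. Leave alone.
Mind the look-alikes: they are no part of the job. What is shaped like the mould but purple is not meant.

How it is judged:
At the end, for the whole second after the job is handed in: The mould lies at rest on its front board, flat on the bed within 0.07 rad (about 4 degrees) and along it within 0.15 rad, its lower front edge between 60 mm outside and 10 mm inside the stop batten's outer edge, and both ends of its centre line within 55 mm of the bed's middle line (angle between mould's own x axis and vertical above 3.07 rad and angle between the z axis of mould and the x axis of bed, either way round below 0.15 rad and x of mould_foot in the frame of bed between -0.06 and 0.01 m and y of mould_fork in the frame of bed between -0.055 and 0.055 m and y of mould_foot in the frame of bed between -0.055 and 0.055 m and linear speed of mould below 0.02 m/s and angular speed of mould below 0.1 rad/s); the robot touches nothing.
It fails at once if the mould falls or is flung: it turns faster than 2.5 rad/s (angular speed of mould above 2.5 rad/s).
It fails at once if the mould is lifted: its lower front edge rises more than 30 mm above the bench (height (world z) of mould_foot above 0.03 m).
It fails at once if the mould's foot is carried or shoved more than 85 mm (distance of mould_foot from where it was at the start of the episode above 0.085 m).
It fails at once if the mould is gripped or pressed with more than 35 N (contact force between the fingers and mould above 35 N).
It fails at once if another thing on the bench is moved more than 30 mm or the bystanding vessels are knocked over (distance of any of cup, round_mould, tin, lid_cast, spatula, mallet, wedge_block from where it was at the start of the episode above 0.03 m or angle between any of cup, tin, round_mould's own z axis and vertical above 0.5 rad).
It also fails if it takes over 54 s, if anything falls off the work surface, if the arm or the gripper's body presses on something with over 40 N, if the wrist force passes 120 N, or if a joint passes its speed limit or range.

## Working session

There is one attempt and no reset: what is moved stays moved. The work goes in short steps, Python scripts to look and compute and a tool call to move; the robot and the scene stay as the last step left them, time stands still between calls to the robot, and variables do not carry over. Pictures are saved under pics/ and viewed, and the job is handed in when it is done.

Besides the shell and the picture viewer there is one more tool, called after ">>>" as name(argument=value, ...) on one line, values as JSON. drive_tool: Moves the arm, as the interface text tells. Its arguments: {"type":"object","properties":{"series":{"type":"array"},"newtons":{"type":"number"}},"required":["series"]}

```bash
ls; mkdir -p pics; cat > h.py <<'E'
import numpy as np, cv2
from cell import monitor, vision, job, spotter
from scipy.spatial.transform import Rotation as Ro
def cam(n):
    c=vision.camera_info(n); f=200/np.tan(np.radians(c['fov_y'])/2); return c,f
def Rt(n,s=None):
    c,f=cam(n)
    if 'mount' in c:
        M=np.array(c['mount']); q=s['tool_rot']; T=np.eye(4); T[:3,:3]=Ro.from_quat([q[1],q[2],q[3],q[0]]).as_matrix(); T[:3,3]=s['tcp_pos']
        W=np.linalg.inv(T@M); return c,f,W[:3,:3],W[:3,3]
    return c,f,np.array(c['R']),np.array(c['t'])
def cloud(n,d,s=None):
    c,f,R,t=Rt(n,s); v,u=np.mgrid[:400,:640]
    P=np.stack([(u-c['cx'])/f*d,(v-c['cy'])/f*d,d],-1)
    return (P-t)@R
def proj(n,X,s=None):
    c,f,R,t=Rt(n,s); p=np.asarray(X)@R.T+t
    return np.stack([p[...,0]/p[...,2]*f+c['cx'],p[...,1]/p[...,2]*f+c['cy']],-1)
E
python3 - <<'E'
from h import *
s=monitor.sense(); print({k:np.round(v,3) for k,v in s.items()})
for n in ['scene','top','wrist']:
    s=monitor.sense(); im,d=vision.get_image(n); cv2.imwrite(f'pics/{n}0.png',im); np.save(f'{n}0.npy',d)
    c=vision.camera_info(n); print(n,c['fov_y'],c['cx'],c['cy'],np.round(c.get('mount',c.get('R')),3).tolist())
    for l in (['mould','bed'] if n!='wrist' else []):
        print(l,[(np.round(r['score'],2),np.round(r['rect'])) for r in spotter.search_frame(n,l)])
E
```

```text
pics
{'time_s': np.float64(0.0), 'q': array([-1.253,  0.351,  1.652, -0.   ,  1.139, -0.085]), 'joint_vel': array([ 0.001,  0.002,  0.001,  0.001, -0.001,  0.   ]), 'joint_torque': array([-0.0000e+00, -4.9733e+01, -2.8526e+01,  7.0000e-02,  2.6000e-02,
       -0.0000e+00]), 'tcp_pos': array([ 0.216, -0.506,  0.218]), 'tool_rot': array([-0.   ,  0.834, -0.551, -0.   ]), 'contact_force': array([-0.612,  0.299, -0.098]), 'wrist_torque': array([-0.012,  0.001, -0.038]), 'width': np.float64(1.002)}
scene 52.09092432316506 317.02058620067123 200.34255081025037 [[0.83, 0.558, 0.006], [0.531, -0.785, -0.318], [-0.172, 0.267, -0.948]]
mould [(np.float64(0.97), array([370., 122.,  36.,  54.])), (np.float64(0.88), array([340., 287.,  30.,  43.])), (np.float64(0.86), array([362., 171.,  42.,  57.])), (np.float64(0.74), array([441., 148.,  50.,  64.]))]
bed [(np.float64(0.7), array([314., 212.,  92.,  82.]))]
top 45.79624582857412 321.25759500809585 195.19327991040413 [[-0.01, -1.0, -0.005], [-0.993, 0.011, -0.114], [0.114, 0.004, -0.993]]
mould [(np.float64(0.84), array([381., 147.,  34.,  37.])), (np.float64(0.75), array([222., 139.,  40.,  38.])), (np.float64(0.75), array([303., 251.,  28.,  28.])), (np.float64(0.74), array([284., 186.,  31.,  37.])), (np.float64(0.73), array([239., 208.,  36.,  30.]))]
bed [(np.float64(0.92), array([328., 207.,  76.,  61.]))]
wrist 69.49248624318032 322.4386245057011 198.28883601693641 [[1.0, 0.0, -0.0, 0.001], [-0.0, 0.965, 0.263, -0.072], [0.0, -0.263, 0.965, -0.167], [0.0, 0.0, 0.0, 1.0]]
```

View pics/scene0.png

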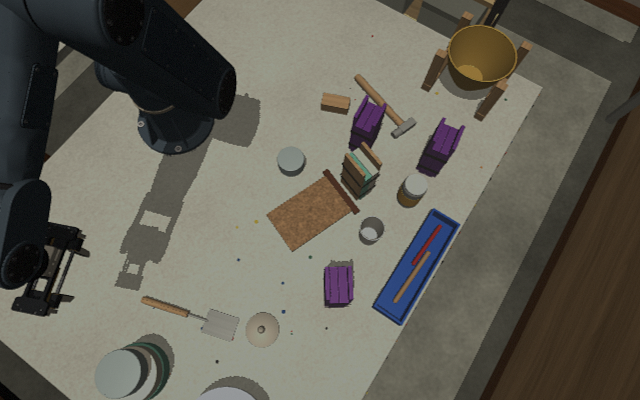

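View pics/top0.png

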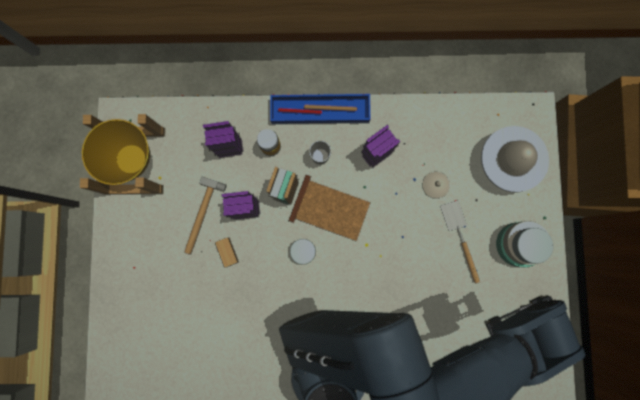

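Candidates in the scene view are the purple look-alikes at (368,122), (441,148) and (340,285), and the green/cream mould with pale boards at (361,171), right at the batten. In the top view it is at (284,186). I choose the green/cream one and check it in a crop.

```bash
python3 - <<'E'
from h import *
im=cv2.imread('pics/top0.png'); im2=cv2.imread('pics/scene0.png')
a=cv2.resize(im[150:250,220:390],None,fx=4,fy=4,interpolation=cv2.INTER_CUBIC)
cv2.imwrite('pics/ctop.png',a)
cv2.imwrite('pics/cscene.png',cv2.resize(im2[100:260,250:430],None,fx=3.5,fy=3.5,interpolation=cv2.INTER_CUBIC))
for n in ['top','scene']:
    d=np.load(n+'0.npy'); P=cloud(n,d)
    pts={'top':[(284,186),(273,175),(340,210),(300,200),(302,252),(319,153),(268,142)],'scene':[(361,165),(310,210),(345,195)]}[n]
    for u,v in pts: print(n,u,v,P[v,u].round(3))
d=np.load('top0.npy');P=cloud('top',d)
for z0,z1 in [(.15,.19),(.19,.215),(0.006,0.016)]:
    m=(P[...,2]>z0)&(P[...,2]<z1)&(d>0); v,u=np.nonzero(m); k=(u>255)&(u<375)&(v>165)&(v<245); 
    Q=P[v[k],u[k]]; print(z0,k.sum(),Q.min(0).round(3),Q.max(0).round(3),Q.mean(0).round(3))
E
```

```text
top 284 186 [0.602 0.132 0.166]
top 273 175 [0.63  0.162 0.205]
top 340 210 [ 0.54  -0.044  0.009]
top 300 200 [0.575 0.091 0.009]
top 302 252 [0.4   0.083 0.054]
top 319 153 [0.738 0.025 0.003]
top 268 142 [0.751 0.187 0.121]
scene 361 165 [0.615 0.137 0.164]
scene 310 210 [ 0.544 -0.009  0.008]
scene 345 195 [0.606 0.09  0.01 ]
0.15 474 [0.56  0.095 0.15 ] [0.658 0.183 0.19 ] [0.608 0.14  0.166]
0.19 198 [0.562 0.096 0.19 ] [0.656 0.181 0.208] [0.609 0.139 0.199]
0.006 2732 [ 0.424 -0.162  0.006] [0.693 0.241 0.016] [0.544 0.001 0.01 ]
```

View pics/ctop.png

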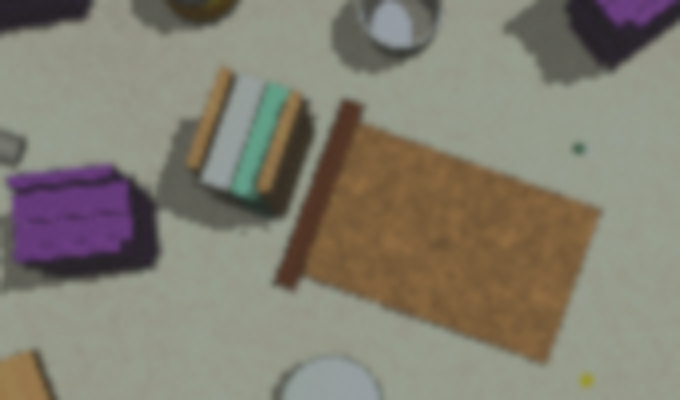

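View pics/cscene.png

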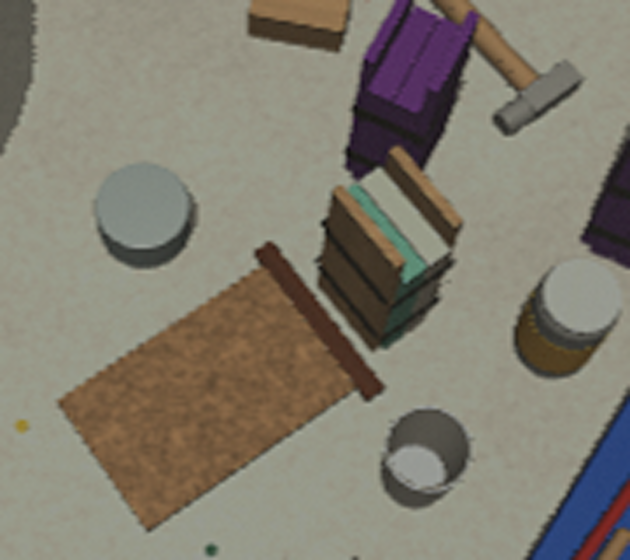

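The crops confirm it: pale boards with a green front half and a cream back half, standing at the dark batten. The tin and cup flank it. Next I measure the bed and mould frames.

```bash
python3 - <<'E'
from h import *
im=cv2.imread('pics/top0.png'); d=np.load('top0.npy');P=cloud('top',d)
hsv=cv2.cvtColor(im,cv2.COLOR_BGR2HSV)
m=np.zeros((400,640),bool); m[165:245,285:375]=1
cork=m&(hsv[...,1]>90)&(hsv[...,2]>20)&(P[...,2]<.02)&(hsv[...,0]<25)
cork=cv2.morphologyEx(cork.astype(np.uint8),cv2.MORPH_OPEN,np.ones((3,3)))
n,l,st,_=cv2.connectedComponentsWithStats(cork); k=1+st[1:,4].argmax(); cork=l==k
# plane z=.01 ray intersections: use pixel->plane
c,f,R,t=Rt('top')
def onplane(u,v,z):
    r=np.stack([(u-c['cx'])/f,(v-c['cy'])/f,np.ones_like(u,float)],-1)@R; o=-R.T@t
    return o+r*((z-o[2])/r[...,2])[...,None]
v,u=np.nonzero(cork); Q=onplane(u,v,.01)
rect=cv2.minAreaRect((Q[:,:2]*1000).astype(np.float32)); print('bed rect mm',rect, cv2.boxPoints(rect).round(0).tolist(), cork.sum())
print('z mean',P[cork][:,2].mean())
# mould top
z=P[...,2]; mm=np.zeros_like(m); mm[160:215,260:310]=1
b=mm&(z>.19); v,u=np.nonzero(b); Q=P[b]
rect=cv2.minAreaRect((Q[:,:2]*1000).astype(np.float32)); print('mould tops',rect,cv2.boxPoints(rect).round(0).tolist())
pl=mm&(z>.155)&(z<.175); Q=P[pl];rect=cv2.minAreaRect((Q[:,:2]*1000).astype(np.float32)); print('plaster',rect,np.median(Q,0))
for n,dn in [('top',d),('scene',np.load('scene0.npy'))]:
  vision.get_image(n)
  for lab in ['cup','round_mould','tin','lid_cast','wedge_block','spatula','mallet']:
    r=spotter.silhouettes(n,lab)
    if r:
        PP=cloud(n,dn)[r[0]['mask']]; PP=PP[PP[:,2]>.006] ; print(n,lab,round(r[0]['score'],2),np.percentile(PP,[3,97],axis=0).round(3).tolist())
E
```

```text
bed rect mm ((542.7724609375, -9.631729125976562), (235.0962371826172, 161.66314697265625), 69.25152587890625) [[426.0, -91.0], [577.0, -148.0], [660.0, 72.0], [509.0, 129.0]] 2805
z mean 0.00994937454958142
mould tops ((541.6353149414062, 73.42176818847656), (278.8321533203125, 97.65679931640625), 43.653446197509766) [[407.0, 13.0], [474.0, -58.0], [676.0, 134.0], [609.0, 205.0]]
plaster ((609.3953857421875, 138.4378662109375), (64.84786224365234, 90.71145629882812), 70.3152847290039) [0.60879794 0.14159088 0.1647417 ]
top cup 0.92 [[0.693, -0.008, 0.007], [0.758, 0.051, 0.097]]
top round_mould 0.69 [[0.368, 0.044, 0.043], [0.439, 0.116, 0.056]]
top tin 0.58 [[0.728, 0.158, 0.026], [0.786, 0.22, 0.125]]
top lid_cast 0.57 [[0.583, -0.408, 0.007], [0.662, -0.331, 0.042]]
top wedge_block 0.74 [[0.363, 0.304, 0.021], [0.442, 0.36, 0.046]]
top spatula 0.58 [[0.3, -0.495, 0.007], [0.542, -0.4, 0.024]]
top mallet 0.58 [[0.41, 0.35, 0.013], [0.644, 0.466, 0.031]]
scene cup 0.63 [[0.702, -0.01, 0.007], [0.763, 0.056, 0.097]]
scene round_mould 0.55 [[0.375, 0.043, 0.013], [0.45, 0.118, 0.054]]
scene tin 0.72 [[0.739, 0.159, 0.016], [0.8, 0.219, 0.125]]
scene lid_cast 0.59 [[0.593, -0.407, 0.008], [0.67, -0.331, 0.045]]
scene wedge_block 0.8 [[0.371, 0.303, 0.008], [0.454, 0.362, 0.045]]
scene spatula 0.77 [[0.307, -0.492, 0.006], [0.546, -0.406, 0.022]]
scene mallet 0.61 [[0.419, 0.348, 0.011], [0.658, 0.466, 0.031]]
```

```bash
cat >> h.py <<'E'
from scipy.optimize import least_squares, minimize
def sdb(p,c,h):
    q=np.abs(p-c)-h; return np.linalg.norm(np.maximum(q,0),axis=-1)+np.minimum(q.max(-1),0)
def sdm(p):
    return np.minimum.reduce([sdb(p,np.array([0,0,.0825]),np.array([.023,.045,.0825])),sdb(p,np.array([.028,0,.1]),np.array([.005,.04,.1])),sdb(p,np.array([-.028,0,.1]),np.array([.005,.04,.1]))])
E
cat > fit0.py <<'E'
from h import *
res={}
for n in ['top','scene']:
    im=cv2.imread(f'pics/{n}0.png'); d=np.load(n+'0.npy');P=cloud(n,d)
    hsv=cv2.cvtColor(im,cv2.COLOR_BGR2HSV); z=P[...,2]
    near=np.hypot(P[...,0]-.57,P[...,1]-.0)<.25
    brown=near&(hsv[...,1]>105)&((hsv[...,0]<20)|(hsv[...,0]>170))&(z<.022)
    brown=cv2.morphologyEx(brown.astype(np.uint8),cv2.MORPH_OPEN,np.ones((3,3)))
    nn,l,st,_=cv2.connectedComponentsWithStats(brown); brown=(l==1+st[1:,4].argmax())
    def cost(p):
        th=p[2];Rz=np.array([[np.cos(th),-np.sin(th)],[np.sin(th),np.cos(th)]])
        M=np.zeros((400*4,640*4),np.uint8)
        for poly in [[(0,-.085),(.02,-.085),(.02,.085),(0,.085)],[(.02,-.07),(.24,-.07),(.24,.07),(.02,.07)]]:
            W=np.c_[np.array(poly)@Rz.T+p[:2],np.full(4,.01)]; uv=proj(n,W)
            cv2.fillPoly(M,[np.round((uv+.5)*4).astype(np.int32)],255)
        M=cv2.resize(M,(640,400),interpolation=cv2.INTER_AREA)/255.
        w=(z<.022); return np.abs(M-brown)[w].sum()
    best=min((minimize(cost,[.597+dx,.10,np.radians(-106)],method='Nelder-Mead',options=dict(initial_simplex=[[.597+dx,.1,-1.85],[.607,.1,-1.85],[.597,.11,-1.85],[.597,.1,-1.80]])) for dx in (0,)),key=lambda r:r.fun)
    print(n,'bed',best.x.round(4),best.fun,brown.sum())
    res[n]=best.x
    m=(z>.03)&(z<.22)&(np.hypot(P[...,0]-.609,P[...,1]-.139)<.075)&(d>0)
    Q=P[m]
    def r(p):
        th=p[2];Rz=np.array([[np.cos(th),-np.sin(th)],[np.sin(th),np.cos(th)]])
        q=np.c_[(Q[:,:2]-p[:2])@Rz,Q[:,2]]; return sdm(q)
    f=least_squares(r,[.609,.139,best.x[2]],loss='soft_l1',f_scale=.003,x_scale=[.01,.01,.1],diff_step=1e-3)
    o=np.abs(r(f.x)); print(n,'mould',f.x.round(4),np.median(o),len(Q))
    th=best.x[2]; dd=f.x[:2]-best.x[:2]; print('mould in bed',dd@[np.cos(th),np.sin(th)],dd@[-np.sin(th),np.cos(th)],'yaw',f.x[2]-th)
E
python3 fit0.py
```

```text
top bed [ 0.5864  0.1032 -1.9317] 252.6470588235294 2737
top mould [ 0.6095  0.1392 -1.9102] 0.0009939356647864356 831
mould in bed -0.04192748520384607 0.008941550693017724 yaw 0.02149466497142738
scene bed [ 0.5901  0.1037 -1.9332] 164.35686274509806 3386
scene mould [ 0.6161  0.1418 -1.9108] 0.0006608001049830453 1463
mould in bed -0.04488536173040037 0.01078585015209585 yaw 0.022473061544530548
```

```bash
cat >> h.py <<'E'
B0=np.array([.588,.1035,0.]); BY=-1.932
bx=np.array([np.cos(BY),np.sin(BY),0]); by=np.array([-np.sin(BY),np.cos(BY),0]); Z=np.array([0,0,1.])
def w2b(p): p=np.asarray(p)-B0; return np.stack([p@bx,p@by,p@Z],-1)
def b2w(p): p=np.asarray(p,float); return B0+p[...,:1]*bx+p[...,1:2]*by+p[...,2:3]*Z
def toolR(t,psi=0.):   # t deg tilt, psi yaw (rad) about Z
    t=np.radians(t); z=-np.sin(t)*bx-np.cos(t)*Z; y=np.cos(t)*bx-np.sin(t)*Z; x=by
    return Ro.from_euler('z',psi)*Ro.from_matrix(np.stack([x,y,z],1))
def cur():
    s=monitor.sense(); q=s['tool_rot']; return np.array(s['tcp_pos']),Ro.from_quat([q[1],q[2],q[3],q[0]]),s
def tb(s=None):
    p,R,s=cur(); z=R.as_matrix()[:,2]; x=R.as_matrix()[:,0]
    return w2b(p).round(4),'tilt',round(np.degrees(np.arctan2(-z@bx,-z[2])),1),'zy',round(z@by,3),'x·bx',round(x@bx,3)
def plan(wps,op=0,rm=1,rr=.01,start=None):
    """wps: (pos_world, Rotation, nrows)"""
    p,R=start if start else cur()[:2]
    rows=[]
    for P,Q,n in wps:
        p0,R0=p,R; dv=(R0.inv()*Q).as_rotvec()
        for k in range(1,n+1):
            tp=p0+(P-p0)*k/n; tR=R0*Ro.from_rotvec(dv*k/n)
            sh=R.inv().apply(tp-p)*1000; sh=np.round(sh/rm)*rm; tu=np.round((R.inv()*tR).as_rotvec()/rr)*rr
            if np.linalg.norm(sh)>62 or np.linalg.norm(tu)>.185: print('TOO FAST',sh,tu)
            rows.append([float(round(a,2)) for a in sh]+[float(round(a,3)) for a in tu]+[op])
            p=p+R.apply(sh/1000); R=R*Ro.from_rotvec(tu)
    print('['+',\n'.join(str(r) for r in rows)+']'); print('end',w2b(p).round(4))
    return p,R
E
python3 - <<'E'
from h import *
print(tb())
a=b2w([.30,0.0,.30]); 
plan([(a,toolR(0),9),(b2w([.16,0.008,.17]),toolR(60),7)])
E
```

```text
(array([ 0.7017, -0.133 ,  0.2186]), 'tilt', np.float64(0.0), 'zy', np.float64(-0.0), 'x·bx', np.float64(0.722))
[[-22.0, -42.0, -9.0, -0.0, 0.0, -0.09, 0],
[-18.0, -43.0, -9.0, -0.0, 0.0, -0.09, 0],
[-14.0, -45.0, -9.0, -0.0, 0.0, -0.09, 0],
[-11.0, -46.0, -9.0, -0.0, 0.0, -0.09, 0],
[-6.0, -46.0, -9.0, -0.0, 0.0, -0.09, 0],
[-1.0, -47.0, -9.0, -0.0, 0.0, -0.09, 0],
[2.0, -47.0, -9.0, -0.0, 0.0, -0.09, 0],
[7.0, -47.0, -9.0, -0.0, 0.0, -0.09, 0],
[11.0, -46.0, -9.0, -0.0, 0.0, -0.09, 0],
[1.0, -20.0, 19.0, 0.15, 0.0, 0.0, 0],
[1.0, -17.0, 21.0, 0.15, 0.0, 0.0, 0],
[1.0, -14.0, 23.0, 0.15, 0.0, 0.0, 0],
[2.0, -9.0, 26.0, 0.15, 0.0, 0.0, 0],
[1.0, -6.0, 26.0, 0.15, 0.0, 0.0, 0],
[1.0, -2.0, 27.0, 0.15, 0.0, 0.0, 0],
[1.0, 2.0, 28.0, 0.15, 0.0, 0.0, 0]]
end [0.1598 0.0079 0.1697]
```

>>> drive_tool(series=[[[-22, -42, -9, 0, 0, -0.09, 0], [-18, -43, -9, 0, 0, -0.09, 0], [-14, -45, -9, 0, 0, -0.09, 0], [-11, -46, -9, 0, 0, -0.09, 0], [-6, -46, -9, 0, 0, -0.09, 0], [-1, -47, -9, 0, 0, -0.09, 0], [2, -47, -9, 0, 0, -0.09, 0], [7, -47, -9, 0, 0, -0.09, 0], [11, -46, -9, 0, 0, -0.09, 0], [1, -20, 19, 0.15, 0, 0, 0], [1, -17, 21, 0.15, 0, 0, 0], [1, -14, 23, 0.15, 0, 0, 0], [2, -9, 26, 0.15, 0, 0, 0], [1, -6, 26, 0.15, 0, 0, 0], [1, -2, 27, 0.15, 0, 0, 0], [1, 2, 28, 0.15, 0, 0, 0]]], newtons=10)

```text
time_s: 3.15
tcp_pos: [0.5394, -0.0488, 0.1695]
tool_rot: [-0.495, 0.85, -0.154, 0.091]
contact_force: [-0.5, 0.3, 0.8]
width: 0.004
```

```bash
python3 - <<'E'
from h import *
print(tb()); s=cur()[2]; print(s['q'].round(3),s['width'],s['contact_force'],s['time_s'])
E
```

```text
(array([0.1597, 0.0084, 0.1695]), 'tilt', np.float64(60.4), 'zy', np.float64(-0.001), 'x·bx', np.float64(-0.002))
[-0.631  0.591  1.833  1.033  1.35  -0.866] 0.004217593056145797 [-0.46724739  0.31915327  0.83025496] 3.15
```

```bash
python3 - <<'E'
from h import *
psi=.022
zt=toolR(-20,psi).as_matrix()[:,2]
a=b2w([-.038,.010,.172])-.095*zt
plan([(b2w([.10,.01,.30]),toolR(30),4),(a,toolR(-20,psi),7)])
E
```

```text
[[0.0, -36.0, -3.0, -0.13, 0.0, 0.0, 0],
[1.0, -35.0, -8.0, -0.14, 0.0, 0.0, 0],
[0.0, -33.0, -12.0, -0.13, -0.0, 0.0, 0],
[1.0, -32.0, -17.0, -0.13, -0.0, 0.0, 0],
[-0.0, -18.0, 17.0, -0.12, -0.0, -0.0, 0],
[-0.0, -21.0, 15.0, -0.13, -0.0, -0.01, 0],
[-0.0, -21.0, 11.0, -0.12, -0.0, 0.0, 0],
[0.0, -24.0, 10.0, -0.13, -0.0, -0.0, 0],
[0.0, -24.0, 6.0, -0.12, -0.0, -0.01, 0],
[1.0, -25.0, 3.0, -0.13, -0.0, 0.0, 0],
[0.0, -24.0, -0.0, -0.12, -0.0, -0.0, 0]]
end [-0.07    0.0093  0.2613]
```

>>> drive_tool(series=[[[0, -36, -3, -0.13, 0, 0, 0], [1, -35, -8, -0.14, 0, 0, 0], [0, -33, -12, -0.13, 0, 0, 0], [1, -32, -17, -0.13, 0, 0, 0], [0, -18, 17, -0.12, 0, 0, 0], [0, -21, 15, -0.13, 0, -0.01, 0], [0, -21, 11, -0.12, 0, 0, 0], [0, -24, 10, -0.13, 0, 0, 0], [0, -24, 6, -0.12, 0, -0.01, 0], [1, -25, 3, -0.13, 0, 0, 0], [0, -24, 0, -0.12, 0, 0, 0], [0, 0, 0, 0, 0, 0, 0]]])

```text
time_s: 4.65
tcp_pos: [0.6207, 0.1687, 0.2582]
tool_rot: [0.173, 0.971, -0.164, -0.029]
contact_force: [-0.2, -0.2, -0.4]
width: 0.004
```

```bash
cat > look.py <<'E'
import sys
from h import *
k=sys.argv[1]
print(tb()); p,R,s=cur(); print(s['time_s'],s['contact_force'].round(2))
for n in sys.argv[2:]:
    p,R,s=cur(); im,d=vision.get_image(n); cv2.imwrite(f'pics/{n}{k}.png',im); np.save(f'{n}{k}.npy',d); np.save(f'{n}{k}_s.npy',np.array(list(s['tcp_pos'])+list(s['tool_rot'])))
E
python3 look.py 1 wrist top scene
python3 - <<'E'
from h import *
s=np.load('wrist1_s.npy'); s=dict(tcp_pos=s[:3],tool_rot=s[3:])
d=np.load('wrist1.npy'); P=cloud('wrist',d,s); z=P[...,2]
m=(z>.03)&(z<.22)&(np.hypot(P[...,0]-.6128,P[...,1]-.1405)<.085)&(d>0); Q=P[m]
def r(p):
    th=p[2];Rz=np.array([[np.cos(th),-np.sin(th)],[np.sin(th),np.cos(th)]])
    return sdm(np.c_[(Q[:,:2]-p[:2])@Rz,Q[:,2]-p[3]])
f=least_squares(r,[.6128,.1405,-1.91,0],loss='soft_l1',f_scale=.003,x_scale=[.01,.01,.1,.01],diff_step=1e-3)
print(len(Q),f.x.round(4),np.median(abs(r(f.x))),w2b([*f.x[:2],0]))
p,R,_=cur(); tip=R
E
```

```text
(array([-0.0725,  0.0075,  0.2582]), 'tilt', np.float64(-20.2), 'zy', np.float64(0.009), 'x·bx', np.float64(-0.026))
4.65 [-0.21 -0.21 -0.39]
10837 [ 6.1190e-01  1.3870e-01 -1.9099e+00  8.0000e-04] 0.00027537564475635466 [-0.04142425  0.00993622  0.        ]
```

View pics/wrist1.png

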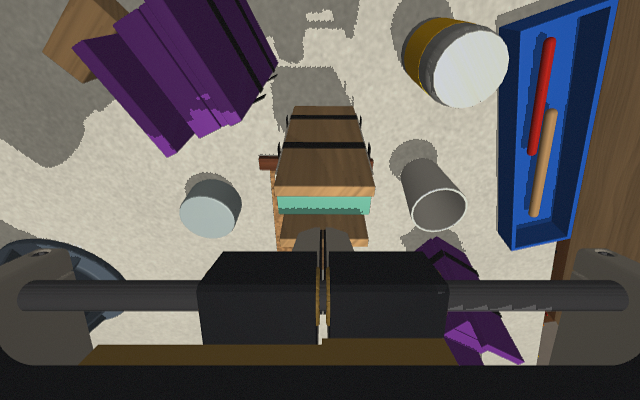

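The wrist view shows the mould's back board and straps at (325,150), the fork slot at (322,205) and the front board at (325,232). The closed fingertips are at (322,240). The wrist fit agrees with the other cameras to about 2 mm. Now I insert the fingertips.

```bash
python3 - <<'E'
from h import *
plan([(b2w([-.0365,.010,.174]),toolR(-20,.022),6)])
E
```

```text
[[0.0, 0.0, 15.0, -0.0, -0.0, -0.0, 0],
[0.0, 1.0, 16.0, -0.0, -0.0, -0.0, 0],
[0.0, -0.0, 15.0, -0.0, -0.0, -0.0, 0],
[0.0, 0.0, 16.0, -0.0, -0.0, -0.0, 0],
[0.0, 0.0, 15.0, -0.0, -0.0, -0.0, 0],
[0.0, 1.0, 16.0, -0.0, -0.0, -0.0, 0]]
end [-0.0361  0.0098  0.1741]
```

>>> drive_tool(series=[[[0, 0, 15, 0, 0, 0, 0], [0, 1, 16, 0, 0, 0, 0], [0, 0, 15, 0, 0, 0, 0], [0, 0, 16, 0, 0, 0, 0], [0, 0, 15, 0, 0, 0, 0], [0, 1, 16, 0, 0, 0, 0], [0, 0, 0, 0, 0, 0, 0]]])

```text
time_s: 5.68
tcp_pos: [0.6093, 0.1337, 0.1725]
tool_rot: [0.172, 0.97, -0.166, -0.029]
contact_force: [0.2, 0.7, 0.8]
width: 0.01
```

```bash
python3 look.py 2 wrist top scene
cat >> h.py <<'E'
_k=None
def fitmould(ns,k,p0=None,verbose=True):
    """pose fit: rotvec+t of mould in bed frame with pitch alpha; params: foot x, foot y, foot z, alpha, yaw"""
    out={}
    for n in ns:
        s=np.load(f'{n}{k}_s.npy'); s=dict(tcp_pos=s[:3],tool_rot=s[3:])
        d=np.load(f'{n}{k}.npy'); P=cloud(n,d,s); B=w2b(P)
        im=cv2.imread(f'pics/{n}{k}.png')
        x=np.array(p0 if p0 is not None else [-.0084,.01,0,0,.022],float)
        def inv(p,Q):
            fx,fy,fz,a,ps=p
            ex=np.array([np.cos(a)*np.cos(ps),np.cos(a)*np.sin(ps),-np.sin(a)]); ey=np.array([-np.sin(ps),np.cos(ps),0]); ez=np.cross(ex,ey)
            q=Q-np.array([fx,fy,fz]); return np.stack([q@ex+.033,q@ey,q@ez],-1)
        T=np.array(s['tcp_pos']); R=Ro.from_quat(np.roll(s['tool_rot'],-1))
        tl=R.inv().apply((P-T).reshape(-1,3)).reshape(P.shape)
        fing=(np.abs(tl[...,0])<.11)&(np.abs(tl[...,1])<.013)&(tl[...,2]>-.11)&(tl[...,2]<.006) | (tl[...,2]<-.06)
        for it,tol in enumerate([.03,.02,.012,.008,.008]):
            M=inv(x,B); sd=sdm(M)
            m=(d>0)&(sd<tol)&~fing&(B[...,2]>.016)
            Q=B[m]
            f=least_squares(lambda p:sdm(inv(p,Q)),x,loss='soft_l1',f_scale=.002,x_scale=[.01,.01,.01,.1,.1],diff_step=1e-4) if len(Q)>30 else None
            if f is None: break
            x=f.x
        if f is None: print(n,'few points'); continue
        print(n,len(Q),'foot',x[:3].round(4),'alpha',round(np.degrees(x[3]),1),'yaw',round(x[4],3),'res',np.median(abs(f.fun)).round(5)); out[n]=x
    return out
E
python3 -c "
from h import *
fitmould(['wrist','top','scene'],2)"
```

```text
(array([-0.0358,  0.0092,  0.1725]), 'tilt', np.float64(-20.1), 'zy', np.float64(0.009), 'x·bx', np.float64(-0.022))
5.675 [0.16 0.67 0.75]
wrist 19060 foot [-0.0085  0.0104  0.0007] alpha -0.0 yaw 0.022 res 0.00025
top 444 foot [-0.0077  0.0081 -0.    ] alpha -0.3 yaw 0.021 res 0.00062
scene 1185 foot [-0.013   0.0134  0.0008] alpha 0.1 yaw 0.02 res 0.00055
```

View pics/wrist2.png

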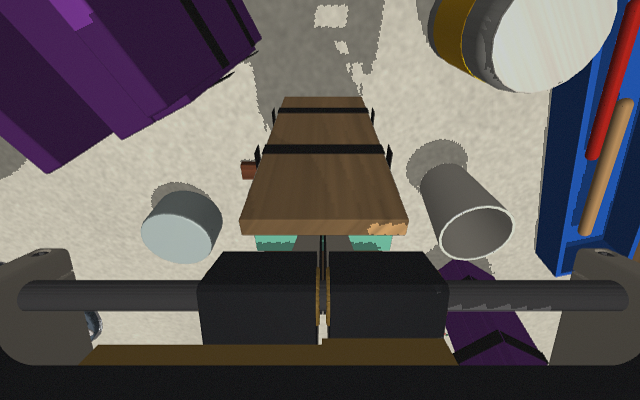

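```bash
cat >> h.py <<'E'
def kpt(F,a,zc=.174):
    a=np.radians(a); return np.array([F[0]-.010*np.cos(a)+zc*np.sin(a), F[1], F[2]+.010*np.sin(a)+zc*np.cos(a)])
def tcpK(F,a,t,zc=.174,ps=.022):
    tr=np.radians(t); K=kpt(F,a,zc); return b2w(K+.0075*np.array([-np.cos(tr),0,np.sin(tr)])),toolR(t,ps)
def tcpC(F,a,t,s=.028,ps=.022,clear=0.):
    a=np.radians(a); tr=np.radians(t)
    C=np.array([F[0]-.056*np.cos(a)+.2*np.sin(a),F[1],F[2]+.056*np.sin(a)+.2*np.cos(a)])
    n=np.array([-np.cos(tr),0,np.sin(tr)]); zt=np.array([-np.sin(tr),0,-np.cos(tr)])
    return b2w(C+s*zt-(.0075+clear)*n),toolR(t,ps)
E
python3 - <<'E'
from h import *
F=np.array([-.0085,.010,.0007])
w=[(*tcpK(F,0,-20),3)]
for a in range(1,14): w.append((*tcpK(F,a,-20),1))
plan(w)
E
```

```text
[[-0.0, 3.0, 2.0, 0.0, -0.0, -0.0, 0],
[-0.0, 4.0, 2.0, 0.0, -0.0, -0.0, 0],
[-0.0, 3.0, 2.0, 0.0, -0.0, -0.0, 0],
[-0.0, 3.0, 1.0, 0.0, -0.0, -0.0, 0],
[-0.0, 3.0, 1.0, 0.0, -0.0, -0.0, 0],
[-0.0, 3.0, 1.0, 0.0, -0.0, -0.0, 0],
[-0.0, 2.0, 1.0, 0.0, -0.0, -0.0, 0],
[-0.0, 3.0, 1.0, 0.0, -0.0, -0.0, 0],
[-1.0, 3.0, 1.0, 0.0, -0.0, -0.0, 0],
[0.0, 3.0, 1.0, 0.0, -0.0, -0.0, 0],
[0.0, 3.0, 2.0, 0.0, -0.0, -0.0, 0],
[0.0, 2.0, 1.0, 0.0, -0.0, -0.0, 0],
[0.0, 3.0, 1.0, 0.0, -0.0, -0.0, 0],
[0.0, 3.0, 2.0, 0.0, -0.0, -0.0, 0],
[0.0, 2.0, 1.0, 0.0, -0.0, -0.0, 0],
[-0.0, 3.0, 2.0, 0.0, -0.0, -0.0, 0]]
end [0.0139 0.01   0.1694]
```

>>> drive_tool(series=[[[0, 3, 2, 0, 0, 0, 0], [0, 4, 2, 0, 0, 0, 0], [0, 3, 1, 0, 0, 0, 0], [0, 3, 1, 0, 0, 0, 0], [0, 3, 1, 0, 0, 0, 0], [0, 3, 1, 0, 0, 0, 0], [0, 3, 1, 0, 0, 0, 0], [0, 3, 1, 0, 0, 0, 0], [0, 3, 1, 0, 0, 0, 0], [0, 0, 0, 0, 0, 0, 0]]])

```text
time_s: 7.08
tcp_pos: [0.5998, 0.1057, 0.1731]
tool_rot: [0.172, 0.971, -0.166, -0.028]
contact_force: [0.3, 0.3, -1.3]
width: 0.002
```

```bash
python3 look.py 3 wrist 
python3 -c "
from h import *
fitmould(['wrist'],3,[-.0085,.01,0,.08,.022])"
```

```text
(array([-0.0062,  0.0103,  0.1731]), 'tilt', np.float64(-20.1), 'zy', np.float64(0.01), 'x·bx', np.float64(-0.022))
7.075 [ 0.31  0.29 -1.28]
wrist 23520 foot [-0.018   0.01    0.0083] alpha 7.3 yaw 0.023 res 0.00036
```

```bash
python3 look.py 4 scene top; python3 -c "
from h import *
fitmould(['scene','top'],4,[-.0085,.01,0,.12,.022])
import cv2
im=cv2.imread('pics/scene4.png');cv2.imwrite('pics/cs4.png',cv2.resize(im[100:260,250:430],None,fx=3.5,fy=3.5,interpolation=cv2.INTER_CUBIC))"
```

```text
(array([-0.0064,  0.0103,  0.1731]), 'tilt', np.float64(-20.0), 'zy', np.float64(0.01), 'x·bx', np.float64(-0.022))
7.125 [ 0.    1.18 -0.54]
scene 901 foot [-0.013   0.0134  0.0007] alpha 7.1 yaw 0.021 res 0.00047
top 203 foot [0.0197 0.0082 0.0003] alpha -1.8 yaw -0.01 res 0.00153
```

View pics/cs4.png

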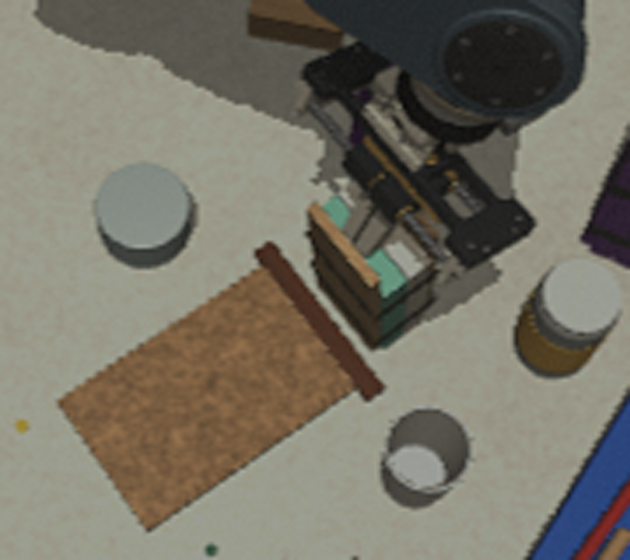

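View pics/wrist3.png

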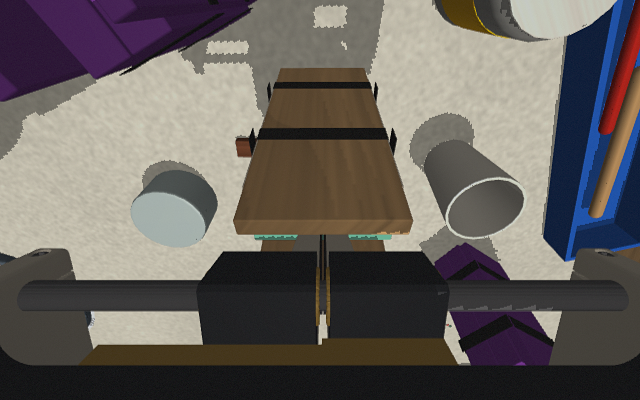

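```bash
python3 - <<'E'
from h import *
F=np.array([-.0085,.010,.0007])
w=[]
for a in np.arange(7,17.1,1): w.append((*tcpK(F,a,max(-20,a-33),zc=.175),1))
plan(w,rm=.5)
E
```

```text
[[-0.5, 2.0, 1.0, 0.0, -0.0, -0.0, 0],
[0.0, 3.0, 1.0, 0.0, -0.0, -0.0, 0],
[-0.0, 2.5, 1.5, 0.0, -0.0, -0.0, 0],
[-0.0, 3.0, 1.5, 0.0, -0.0, -0.0, 0],
[-0.0, 2.5, 1.0, 0.0, -0.0, -0.0, 0],
[-0.0, 3.0, 1.5, 0.0, -0.0, -0.0, 0],
[-0.5, 2.5, 1.5, 0.0, -0.0, -0.0, 0],
[0.0, 2.5, 1.5, 0.02, -0.0, -0.0, 0],
[0.0, 3.0, 1.5, 0.02, -0.0, -0.0, 0],
[0.0, 2.5, 1.5, 0.01, -0.0, -0.0, 0],
[-0.0, 2.5, 1.5, 0.02, -0.0, -0.0, 0]]
end [0.0258 0.0101 0.1687]
```

>>> drive_tool(series=[[[0, 2, 1, 0, 0, 0, 0], [0, 3, 1, 0, 0, 0, 0], [0, 2.5, 1.5, 0, 0, 0, 0], [0, 3, 1.5, 0, 0, 0, 0], [0, 2.5, 1, 0, 0, 0, 0], [0, 3, 1.5, 0, 0, 0, 0], [0, 2.5, 1.5, 0, 0, 0, 0], [0, 2.5, 1.5, 0.02, 0, 0, 0], [0, 3, 1.5, 0.02, 0, 0, 0], [0, 0, 0, 0, 0, 0, 0]]])

```text
time_s: 8.48
tcp_pos: [0.591, 0.0802, 0.1702]
tool_rot: [0.152, 0.974, -0.167, -0.025]
contact_force: [-0.4, 0.8, -0.7]
width: 0.007
```

```bash
python3 - <<'E'
s=open('h.py').read()
s=s.replace("least_squares(lambda p:sdm(inv(p,Q)),x,loss","least_squares(lambda p:np.r_[sdm(inv(p,Q)),W*(np.array(p)-pr)*np.sqrt(len(Q))],x,loss")
s=s.replace("def fitmould(ns,k,p0=None,verbose=True):","def fitmould(ns,k,p0=None,W=np.array([.05,.0,1,0,0])):")
s=s.replace("x=np.array(p0 if","pr=np.array(p0 if p0 is not None else [-.0084,.01,0,0,.022],float); x=np.array(p0 if")
s=s.replace("np.median(abs(f.fun))","np.median(abs(f.fun[:-5]))")
open('h.py','w').write(s)
E
python3 look.py 5 wrist scene
python3 -c "
from h import *
fitmould(['wrist'],3,[-.0085,.01,.001,.12,.022])
fitmould(['wrist','scene'],5,[-.0085,.01,.001,.3,.022])"
```

```text
(array([0.0207, 0.011 , 0.1702]), 'tilt', np.float64(-17.7), 'zy', np.float64(0.01), 'x·bx', np.float64(-0.022))
8.475 [-0.44  0.8  -0.66]
wrist 23761 foot [-0.0085  0.01    0.0007] alpha 7.0 yaw 0.023 res 0.00027
wrist 28355 foot [-0.0085  0.0104  0.0007] alpha 15.9 yaw 0.022 res 0.00029
scene 544 foot [-0.013   0.0134  0.0009] alpha 15.6 yaw 0.018 res 0.00068
```

```bash
python3 - <<'E'
from h import *
F=np.array([-.0085,.010,.0007])
w=[]
for a in np.arange(15.6,20.1,.6): w.append((*tcpK(F,a,a-33,zc=.175),1))
plan(w,rm=.5)
for a in np.arange(20.6,23.1,.6): pass
E
```

```text
[[-1.0, 1.0, 1.0, 0.01, -0.0, -0.0, 0],
[-0.0, 2.0, 0.5, 0.01, -0.0, -0.0, 0],
[-0.0, 1.5, 1.0, 0.01, -0.0, -0.0, 0],
[-0.0, 1.5, 1.0, 0.01, -0.0, -0.0, 0],
[-0.0, 1.5, 0.5, 0.01, -0.0, -0.0, 0],
[-0.0, 1.5, 1.0, 0.01, -0.0, -0.0, 0],
[-0.0, 2.0, 1.0, 0.01, -0.0, -0.0, 0],
[-0.5, 1.5, 0.5, 0.01, -0.0, -0.0, 0]]
end [0.0342 0.0098 0.1672]
```

>>> drive_tool(series=[[[0, 1, 1, 0.01, 0, 0, 0], [0, 2, 0.5, 0.01, 0, 0, 0], [0, 1.5, 1, 0.01, 0, 0, 0], [0, 1.5, 1, 0.01, 0, 0, 0], [0, 1.5, 0.5, 0.01, 0, 0, 0], [0, 0, 0, 0, 0, 0, 0]]])

```text
time_s: 9.32
tcp_pos: [0.5883, 0.0727, 0.1683]
tool_rot: [0.128, 0.977, -0.167, -0.02]
contact_force: [0.6, -0.0, -0.5]
width: 0.007
```

```bash
python3 look.py 6 wrist 
python3 -c "
from h import *
fitmould(['wrist'],6,[-.0085,.01,.001,.33,.022])"
```

```text
(array([0.0288, 0.0111, 0.1683]), 'tilt', np.float64(-14.9), 'zy', np.float64(0.009), 'x·bx', np.float64(-0.022))
9.325 [ 0.63 -0.04 -0.53]
wrist 28410 foot [-0.0085  0.0101  0.0006] alpha 18.7 yaw 0.022 res 0.00029
```

>>> drive_tool(series=[[[0, 1.5, 1, 0.01, 0, 0, 0], [0, 1.5, 1, 0.01, 0, 0, 0], [0, 1.5, 0.5, 0.01, 0, 0, 0], [0, 0, 0, 0, 0, 0, 0]]])

```text
time_s: 9.88
tcp_pos: [0.5866, 0.0679, 0.167]
tool_rot: [0.113, 0.979, -0.168, -0.018]
contact_force: [-0.0, 0.0, 0.3]
width: 0.004
```

```bash
python3 look.py 7 wrist 
python3 -c "
from h import *
fitmould(['wrist'],7,[-.0085,.01,.001,.36,.022])"
```

```text
(array([0.0338, 0.0113, 0.167 ]), 'tilt', np.float64(-13.2), 'zy', np.float64(0.008), 'x·bx', np.float64(-0.022))
9.875 [-0.    0.05  0.32]
wrist 28697 foot [-0.0084  0.0102  0.0006] alpha 20.9 yaw 0.022 res 0.0003
```

>>> drive_tool(series=[[[0, 0, 0, 0, 0, 0, 0], [0, 0, 0, 0, 0, 0, 0]]])

```text
time_s: 10.18
tcp_pos: [0.5867, 0.0682, 0.1669]
tool_rot: [0.113, 0.979, -0.167, -0.018]
contact_force: [-0.4, 0.2, 0.2]
width: 0.004
```

```bash
python3 look.py 8 wrist 
python3 -c "
from h import *
x=fitmould(['wrist'],8,[-.0085,.01,.001,.36,.022])['wrist']
p,R,s=cur(); b=w2b(p)
for a in (20.9,22,24): print(a,w2b(tcpC(x[:3],a,-13.2)[0]), b)
"
```

```text
(array([0.0335, 0.0112, 0.1669]), 'tilt', np.float64(-13.2), 'zy', np.float64(0.008), 'x·bx', np.float64(-0.023))
10.175 [-0.41  0.24  0.18]
wrist 28161 foot [-0.0065  0.0103  0.0028] alpha 18.7 yaw 0.022 res 0.00146
20.9 [0.02623955 0.01029603 0.18410867] [0.03344395 0.01119694 0.16695494]
22 [0.03020642 0.01029603 0.18370519] [0.03344395 0.01119694 0.16695494]
24 [0.03739618 0.01029603 0.18277679] [0.03344395 0.01119694 0.16695494]
```

```bash
python3 -c "
from h import *
for a in (18,21,23,25,27): fitmould(['wrist'],8,[-.0085,.01,.001,np.radians(a),.022])
"
```

```text
wrist 28161 foot [-0.0181  0.01    0.0037] alpha 22.4 yaw 0.022 res 0.00032
wrist 28161 foot [-0.0083  0.0103  0.001 ] alpha 22.4 yaw 0.022 res 0.00032
wrist 28161 foot [-0.0083  0.01    0.001 ] alpha 22.4 yaw 0.022 res 0.00032
wrist 28161 foot [-0.0181  0.01    0.0037] alpha 22.4 yaw 0.022 res 0.00032
wrist 28161 foot [-0.0181  0.01    0.0037] alpha 22.4 yaw 0.022 res 0.00032
```

```bash
python3 - <<'E'
from h import *
F=np.array([-.0084,.0105,.0008])
print(w2b(tcpC(F,22.4,-13.2,.040)[0]),w2b(cur()[0]))
def seq(pts,F):
    w=[]
    for a,t,s,n in pts: w.append((*tcpC(F,a,t,s),n))
    return w
plan(seq([(23,-10,.036,2),(26,-2,.031,3),(30,7,.028,3)],F),rm=.5)
E
```

```text
[0.03247537 0.0105     0.16981862] [0.03344395 0.01119694 0.16695494]
[[-0.5, -0.0, -3.0, 0.03, -0.0, 0.0, 0],
[-0.0, -0.5, -3.0, 0.03, -0.0, 0.0, 0],
[-0.0, 2.0, -0.0, 0.05, -0.0, 0.0, 0],
[-0.0, 2.0, -0.5, 0.04, -0.0, 0.0, 0],
[-0.5, 2.0, -0.5, 0.05, -0.0, 0.0, 0],
[0.0, 3.0, 0.5, 0.05, -0.0, 0.0, 0],
[0.0, 3.5, 0.5, 0.05, -0.0, 0.0, 0],
[0.0, 3.0, -0.0, 0.05, -0.0, 0.0, 0]]
end [0.047  0.0105 0.1733]
```

>>> drive_tool(series=[[[0, 0, -3, 0.03, 0, 0, 0], [0, 0, -3, 0.03, 0, 0, 0], [0, 2, 0, 0.05, 0, 0, 0], [0, 2, -0.5, 0.04, 0, 0, 0], [-0.5, 2, -0.5, 0.05, 0, 0, 0], [0, 3, 0.5, 0.05, 0, 0, 0], [0, 3, 0.5, 0.05, 0, 0, 0], [0, 0, 0, 0, 0, 0, 0]]])

```text
time_s: 11.22
tcp_pos: [0.5826, 0.0575, 0.174]
tool_rot: [-0.034, 0.985, -0.169, 0.008]
contact_force: [0.3, 0.0, 0.7]
width: 0.005
```

```bash
python3 look.py 9 wrist top
python3 -c "
from h import *
for a in (26,29): fitmould(['wrist','top'],9,[-.0085,.01,.001,np.radians(a),.022])
"
```

```text
(array([0.0449, 0.0112, 0.174 ]), 'tilt', np.float64(4.0), 'zy', np.float64(0.002), 'x·bx', np.float64(-0.021))
11.225 [0.34 0.03 0.72]
wrist 18684 foot [-0.0175  0.01    0.0049] alpha 28.9 yaw 0.022 res 0.0003
top 205 foot [-0.0062  0.0094  0.001 ] alpha 25.0 yaw 0.064 res 0.00105
wrist 18684 foot [-0.0084  0.0103  0.0006] alpha 28.8 yaw 0.022 res 0.00027
top 206 foot [-0.0077  0.0078  0.0009] alpha 28.3 yaw 0.024 res 0.0009
```

View pics/wrist9.png

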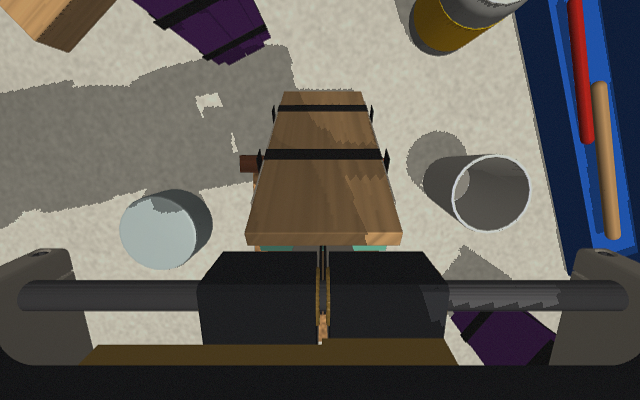

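```bash
cat >> h.py <<'E'
def seq(pts,F):
    w=[]
    for a,t,s,n in pts: w.append((*tcpC(F,a,t,s),n))
    return w
E
python3 - <<'E'
from h import *
F=np.array([-.0084,.0105,.0008])
print(w2b(tcpC(F,28.8,4,.028)[0]))
plan(seq([(32,12,.028,2),(38,24,.028,4),(45,34,.028,4)],F),rm=.5)
E
```

```text
[0.04440611 0.0105     0.17458457]
[[-0.5, 4.0, 1.0, 0.07, -0.0, 0.0, 0],
[-0.5, 3.5, 1.0, 0.07, -0.0, 0.0, 0],
[-0.0, 4.0, 1.0, 0.05, -0.0, 0.0, 0],
[-0.0, 4.0, 0.5, 0.05, -0.0, 0.0, 0],
[-0.0, 4.0, 0.5, 0.06, -0.0, 0.0, 0],
[-0.0, 4.0, 0.5, 0.05, -0.0, 0.0, 0],
[-0.0, 5.0, 0.5, 0.04, -0.0, 0.0, 0],
[-0.5, 5.0, 0.0, 0.05, -0.0, 0.0, 0],
[0.0, 5.5, 0.0, 0.04, -0.0, 0.0, 0],
[-0.0, 5.0, -0.0, 0.04, -0.0, 0.0, 0]]
end [0.084  0.0106 0.1543]
```

>>> drive_tool(series=[[[-0.5, 4, 1, 0.07, 0, 0, 0], [-0.5, 3.5, 1, 0.07, 0, 0, 0], [0, 4, 1, 0.05, 0, 0, 0], [0, 4, 0.5, 0.05, 0, 0, 0], [0, 4, 0.5, 0.06, 0, 0, 0], [0, 4, 0.5, 0.05, 0, 0, 0], [0, 4, 0.5, 0.04, 0, 0, 0], [0, 4, 0, 0.04, 0, 0, 0], [0, 0, 0, 0, 0, 0, 0]]])

```text
time_s: 12.45
tcp_pos: [0.572, 0.0312, 0.1597]
tool_rot: [-0.243, 0.955, -0.163, 0.043]
contact_force: [0.0, -0.8, -0.8]
width: 0.006
```

```bash
python3 look.py 10 wrist top
python3 -c "
from h import *
for a in (40,43): fitmould(['wrist','top'],10,[-.0085,.01,.001,np.radians(a),.022])
"
```

```text
(array([0.0733, 0.0106, 0.1597]), 'tilt', np.float64(28.6), 'zy', np.float64(-0.009), 'x·bx', np.float64(-0.022))
12.45 [ 0.03 -0.78 -0.83]
wrist 13222 foot [-0.0085  0.0099  0.0004] alpha 40.7 yaw 0.022 res 0.00024
top 1160 foot [-0.0076  0.0084  0.001 ] alpha 40.7 yaw 0.02 res 0.00117
wrist 13218 foot [-0.0164  0.0099  0.0069] alpha 40.9 yaw 0.022 res 0.00031
top 1160 foot [-0.0045  0.0083  0.001 ] alpha 36.8 yaw 0.028 res 0.0019
```

View pics/wrist10.png

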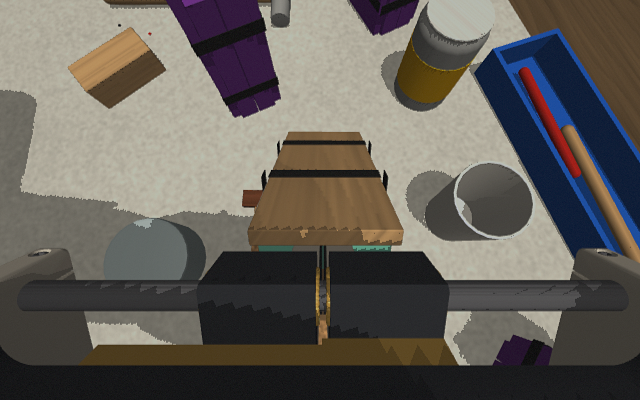

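```bash
cat >> h.py <<'E'
def seqB(pts,L=.0135,y=.0105,dx=0):
    w=[]
    for a,t,s,n in pts:
        r=np.radians(a); F=np.array([-L*np.sin(r)+dx,y,.010-L*np.cos(r)]); w.append((*tcpC(F,a,t,s),n))
    return w
E
python3 - <<'E'
from h import *
plan(seqB([(47,36,.028,3),(54,44,.028,4),(60,50,.028,4)]),rm=.5)
E
```

```text
[[-0.0, 6.0, 0.0, 0.04, -0.0, 0.0, 0],
[-0.5, 5.5, 0.0, 0.05, -0.0, 0.0, 0],
[0.0, 6.0, -0.0, 0.04, -0.0, 0.0, 0],
[-0.0, 5.0, -0.0, 0.03, -0.0, 0.0, 0],
[-0.0, 5.0, -0.5, 0.04, -0.0, 0.0, 0],
[-0.5, 5.0, -0.0, 0.03, -0.0, 0.0, 0],
[0.0, 4.5, -0.5, 0.04, -0.0, 0.0, 0],
[-0.0, 4.5, -0.0, 0.03, -0.0, 0.0, 0],
[-0.0, 4.5, -0.5, 0.02, -0.0, 0.0, 0],
[-0.0, 4.0, -0.5, 0.03, -0.0, 0.0, 0],
[-0.0, 4.5, -0.5, 0.02, -0.0, 0.0, 0]]
end [0.1168 0.0107 0.1279]
```

>>> drive_tool(series=[[[0, 5, 0, 0.04, 0, 0, 0], [0, 5, 0, 0.05, 0, 0, 0], [0, 5, 0, 0.04, 0, 0, 0], [0, 5, 0, 0.03, 0, 0, 0], [0, 5, -0.5, 0.04, 0, 0, 0], [-0.5, 5, 0, 0.03, 0, 0, 0], [0, 4.5, -0.5, 0.04, 0, 0, 0], [0, 0, 0, 0, 0, 0, 0]]])

```text
time_s: 13.55
tcp_pos: [0.5621, 0.0046, 0.1404]
tool_rot: [-0.37, 0.914, -0.156, 0.064]
contact_force: [-0.2, -0.2, -1.5]
width: 0.004
```

```bash
python3 look.py 11 wrist top
python3 -c "
from h import *
for a in (50,53): fitmould(['wrist','top'],11,[-.012,.01,.001,np.radians(a),.022])
"
```

```text
(array([0.1017, 0.0107, 0.1404]), 'tilt', np.float64(44.1), 'zy', np.float64(-0.015), 'x·bx', np.float64(-0.023))
13.55 [-0.16 -0.16 -1.52]
wrist 11939 foot [-0.0172  0.0109  0.0083] alpha 52.9 yaw 0.005 res 0.00035
top 1514 foot [-0.0068  0.0081  0.001 ] alpha 49.0 yaw 0.022 res 0.00205
wrist 11947 foot [-0.0109  0.0109  0.0004] alpha 52.8 yaw 0.004 res 0.00023
top 1518 foot [-0.0098  0.0083  0.001 ] alpha 52.7 yaw 0.011 res 0.00145
```

View pics/wrist11.png

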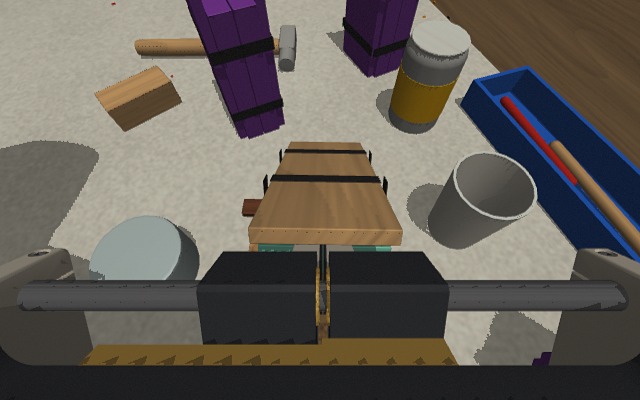

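View pics/top11.png

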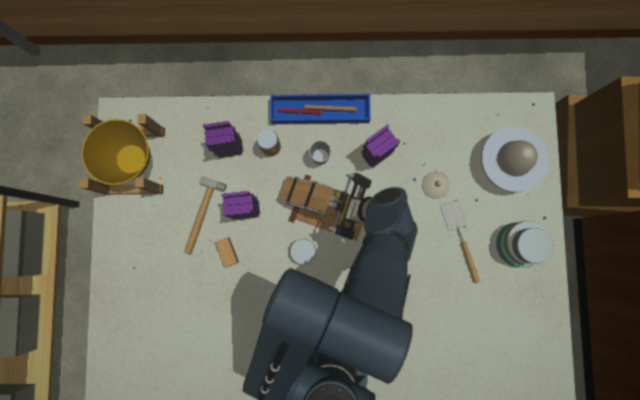

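```bash
python3 - <<'E'
from h import *
plan(seqB([(58,49,.028,3),(64,54,.028,4),(70,59,.028,4)],L=.0165,dx=.002),rm=.5)
E
```

```text
[[-0.0, 5.0, 0.0, 0.03, -0.0, 0.0, 0],
[-0.5, 4.5, -0.0, 0.03, -0.0, 0.0, 0],
[-0.0, 5.0, -0.5, 0.03, -0.0, 0.0, 0],
[-0.0, 4.5, -0.5, 0.02, -0.0, 0.0, 0],
[-0.0, 4.5, -0.0, 0.02, -0.0, 0.0, 0],
[-0.5, 4.0, -0.5, 0.02, -0.0, 0.0, 0],
[0.0, 4.5, -0.5, 0.02, -0.0, 0.0, 0],
[-0.0, 4.5, -0.0, 0.02, -0.0, 0.0, 0],
[-0.0, 4.5, -0.5, 0.03, -0.0, 0.0, 0],
[-0.0, 4.0, -0.5, 0.02, -0.0, 0.0, 0],
[-0.0, 4.5, -0.5, 0.02, -0.0, 0.0, 0]]
end [0.1351 0.0107 0.1046]
```

>>> drive_tool(series=[[[0, 5, 0, 0.03, 0, 0, 0], [-0.5, 4.5, 0, 0.03, 0, 0, 0], [0, 5, -0.5, 0.03, 0, 0, 0], [0, 4.5, -0.5, 0.02, 0, 0, 0], [0, 4.5, 0, 0.02, 0, 0, 0], [-0.5, 4, -0.5, 0.02, 0, 0, 0], [0, 4.5, -0.5, 0.02, 0, 0, 0], [0, 0, 0, 0, 0, 0, 0]]])

```text
time_s: 14.65
tcp_pos: [0.5536, -0.0168, 0.1176]
tool_rot: [-0.446, 0.879, -0.15, 0.077]
contact_force: [-0.5, -0.2, -1.8]
width: 0.002
```

```bash
python3 look.py 12 wrist top
python3 -c "
from h import *
for a in (62,65): fitmould(['wrist','top'],12,[-.017,.01,.001,np.radians(a),.005]); fitmould(['wrist','top'],12,[-.015,.01,.003,np.radians(a),.005],W=np.zeros(5))
"
```

```text
(array([0.1247, 0.0104, 0.1176]), 'tilt', np.float64(53.9), 'zy', np.float64(-0.017), 'x·bx', np.float64(-0.022))
14.65 [-0.48 -0.17 -1.83]
wrist 12265 foot [-0.0204  0.0108  0.0106] alpha 64.2 yaw 0.002 res 0.00033
top 1678 foot [-0.013   0.0087  0.001 ] alpha 60.6 yaw 0.01 res 0.00198
wrist 12265 foot [-0.0204  0.0108  0.0107] alpha 64.3 yaw 0.002 res 0.00035
top 1679 foot [-0.0119  0.0084  0.0028] alpha 60.8 yaw 0.014 res 0.00198
wrist 12274 foot [-0.0158  0.0106  0.0012] alpha 64.0 yaw 0.002 res 0.00022
top 1681 foot [-0.016   0.0079  0.001 ] alpha 63.7 yaw 0.009 res 0.00169
wrist 12274 foot [-0.0158  0.0106  0.0014] alpha 64.0 yaw 0.002 res 0.00023
top 1683 foot [-0.0154  0.0083  0.002 ] alpha 63.9 yaw 0.006 res 0.00168
```

View pics/wrist12.png

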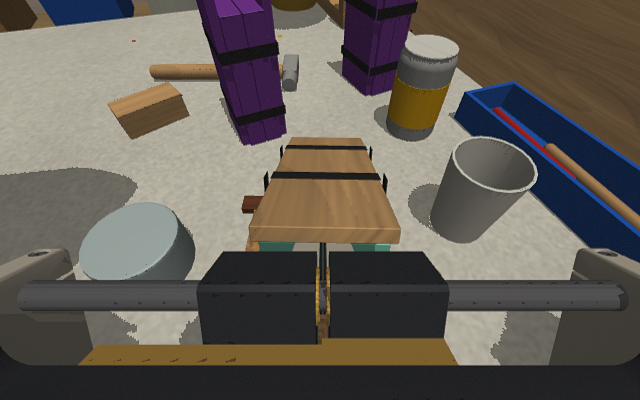

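```bash
python3 - <<'E'
from h import *
plan(seqB([(67,56,.027,2),(73,61,.027,4),(79,65,.027,4)],L=.02,dx=.002),rm=.5)
E
```

```text
[[-0.0, 4.0, 1.0, 0.02, -0.0, 0.0, 0],
[-0.0, 4.0, 0.5, 0.02, -0.0, 0.0, 0],
[-0.0, 4.5, -0.0, 0.02, -0.0, 0.0, 0],
[-0.0, 4.0, -0.5, 0.02, -0.0, 0.0, 0],
[-0.0, 4.5, -0.0, 0.02, -0.0, 0.0, 0],
[-0.5, 4.5, -0.5, 0.02, -0.0, 0.0, 0],
[-0.0, 4.5, -0.0, 0.02, -0.0, 0.0, 0],
[-0.0, 4.5, -0.0, 0.02, -0.0, 0.0, 0],
[-0.0, 4.0, -0.5, 0.02, -0.0, 0.0, 0],
[-0.0, 4.5, -0.0, 0.01, -0.0, 0.0, 0]]
end [0.1465 0.0105 0.0811]
```

>>> drive_tool(series=[[[0, 4, 1, 0.02, 0, 0, 0], [0, 4, 0.5, 0.02, 0, 0, 0], [0, 4.5, 0, 0.02, 0, 0, 0], [0, 4, -0.5, 0.02, 0, 0, 0], [0, 4.5, 0, 0.02, 0, 0, 0], [-0.5, 4.5, -0.5, 0.02, 0, 0, 0], [0, 4.5, 0, 0.02, 0, 0, 0], [0, 0, 0, 0, 0, 0, 0]]])

```text
time_s: 15.75
tcp_pos: [0.548, -0.0315, 0.092]
tool_rot: [-0.507, 0.845, -0.144, 0.088]
contact_force: [0.4, -0.9, -0.6]
width: 0.01
```

```bash
python3 look.py 13 wrist top scene
python3 -c "
from h import *
for a in (73,76): fitmould(['wrist','top'],13,[-.018,.01,.004,np.radians(a),.005],W=np.array([.05,0,.1,0,0]))
print(cur()[2]['q'].round(2))
"
```

```text
(array([0.1404, 0.0103, 0.092 ]), 'tilt', np.float64(61.9), 'zy', np.float64(-0.018), 'x·bx', np.float64(-0.022))
15.75 [ 0.37 -0.9  -0.58]
wrist 13156 foot [-0.02    0.0106  0.004 ] alpha 74.5 yaw 0.002 res 0.00023
top 1732 foot [-0.0198  0.0079  0.0048] alpha 74.4 yaw 0.013 res 0.00186
wrist 13148 foot [-0.0227  0.0107  0.014 ] alpha 74.7 yaw 0.003 res 0.00032
top 1732 foot [-0.0198  0.0079  0.0048] alpha 74.4 yaw 0.013 res 0.00186
[-0.6   0.75  1.82  1.09  1.29 -1.  ]
```

View pics/scene13.png

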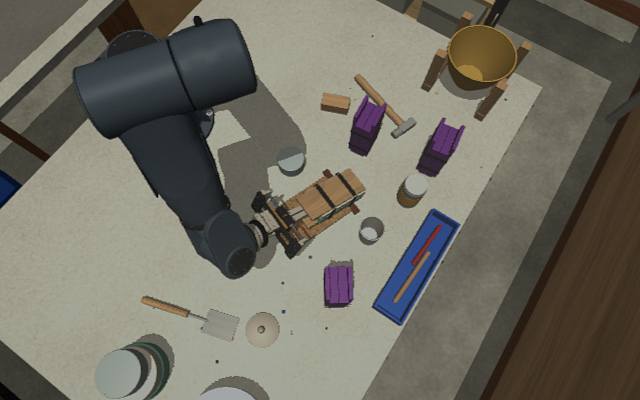

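```bash
python3 - <<'E'
from h import *
plan(seqB([(77,63,.027,2),(82,66,.027,4),(86,68,.027,4)],L=.0225,dx=.002),rm=.5)
E
```

```text
[[0.0, 3.5, 1.0, 0.01, -0.0, 0.0, 0],
[0.0, 3.5, 1.0, 0.01, -0.0, 0.0, 0],
[-0.0, 3.5, -0.0, 0.01, -0.0, 0.0, 0],
[-0.0, 4.0, -0.0, 0.02, -0.0, 0.0, 0],
[-0.0, 3.5, -0.0, 0.01, -0.0, 0.0, 0],
[-0.0, 4.0, -0.5, 0.01, -0.0, 0.0, 0],
[-0.0, 3.0, 0.0, 0.01, -0.0, 0.0, 0],
[-0.0, 3.0, 0.0, 0.01, -0.0, 0.0, 0],
[-0.0, 3.0, 0.5, 0.01, -0.0, 0.0, 0],
[-0.5, 3.0, -0.0, 0.01, -0.0, 0.0, 0]]
end [0.1529 0.0103 0.061 ]
```

>>> drive_tool(series=[[[0, 3.5, 1, 0.01, 0, 0, 0], [0, 3.5, 1, 0.01, 0, 0, 0], [0, 3.5, 0, 0.01, 0, 0, 0], [0, 4, 0, 0.02, 0, 0, 0], [0, 3.5, 0, 0.01, 0, 0, 0], [0, 3.5, -0.5, 0.01, 0, 0, 0], [0, 3, 0, 0.01, 0, 0, 0], [0, 3, 0, 0.01, 0, 0, 0], [0, 0, 0, 0, 0, 0, 0]]])

```text
time_s: 17.02
tcp_pos: [0.5445, -0.0413, 0.0667]
tool_rot: [-0.544, 0.822, -0.14, 0.094]
contact_force: [-0.6, 0.9, -3.0]
width: 0.006
```

```bash
python3 look.py 14 wrist top scene
python3 -c "
from h import *
for a in (83,): fitmould(['wrist','top'],14,[-.02,.01,.007,np.radians(a),.005],W=np.array([.05,0,.1,0,0]))
"
```

```text
(array([0.1509, 0.0105, 0.0667]), 'tilt', np.float64(67.0), 'zy', np.float64(-0.02), 'x·bx', np.float64(-0.023))
17.025 [-0.62  0.86 -3.04]
wrist 14806 foot [-0.0234  0.01    0.0075] alpha 83.9 yaw 0.005 res 0.00024
top 1731 foot [-0.0231  0.0092  0.0084] alpha 83.8 yaw 0.001 res 0.00211
```

View pics/wrist14.png

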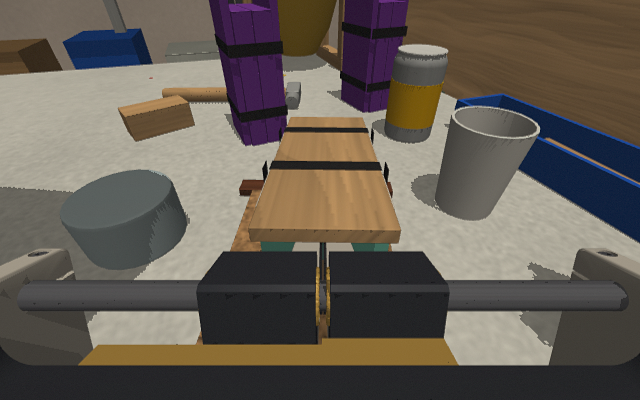

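```bash
python3 - <<'E'
from h import *
plan(seqB([(88,68,.027,6),(90,69,.027,4)],L=.025,dx=.002),rm=.5)
E
```

```text
[[-0.0, 2.0, 0.5, 0.0, -0.0, 0.0, 0],
[-0.0, 2.0, 0.5, 0.01, -0.0, 0.0, 0],
[-0.0, 2.0, 0.5, -0.0, -0.0, 0.0, 0],
[-0.0, 2.0, 0.5, 0.0, -0.0, 0.0, 0],
[-0.0, 2.0, 0.5, 0.0, -0.0, 0.0, 0],
[-0.0, 2.0, 0.5, 0.01, -0.0, 0.0, 0],
[-0.0, 1.5, 0.0, 0.0, -0.0, 0.0, 0],
[-0.0, 1.5, 0.0, 0.01, -0.0, 0.0, 0],
[-0.0, 1.5, 0.0, 0.0, -0.0, 0.0, 0],
[-0.5, 1.5, 0.5, 0.0, -0.0, 0.0, 0]]
end [0.1543 0.0103 0.0491]
```

>>> drive_tool(series=[[[0, 2, 0.5, 0, 0, 0, 0], [0, 2, 0.5, 0.01, 0, 0, 0], [0, 2, 0.5, 0, 0, 0, 0], [0, 2, 0.5, 0, 0, 0, 0], [0, 2, 0, 0, 0, 0, 0], [0, 2, 0, 0.01, 0, 0, 0], [0, 1.5, 0, 0, 0, 0, 0], [0, 1.5, 0, 0, 0, 0, 0], [0, 0, 0, 0, 0, 0, 0]]])

```text
time_s: 18.3
tcp_pos: [0.5434, -0.045, 0.0523]
tool_rot: [-0.552, 0.816, -0.139, 0.096]
contact_force: [0.5, 0.5, -2.4]
width: 0.006
```

```bash
python3 look.py 15 wrist top scene
python3 -c "
from h import *
for a in (88.5,): fitmould(['wrist','top'],15,[-.023,.01,.009,np.radians(a),.005],W=np.array([.05,0,.1,0,0]))
"
```

```text
(array([0.1547, 0.0107, 0.0523]), 'tilt', np.float64(68.2), 'zy', np.float64(-0.02), 'x·bx', np.float64(-0.023))
18.3 [ 0.49  0.45 -2.37]
wrist 16523 foot [-0.0236  0.01    0.0097] alpha 88.7 yaw 0.008 res 0.00025
top 1709 foot [-0.0212  0.0087  0.0106] alpha 88.9 yaw 0.003 res 0.00197
```

>>> drive_tool(series=[[[0, 1, 0, 0, 0, 0, 0], [0, 1, 0, 0, 0, 0, 0], [0, 1, 0, 0, 0, 0, 0], [0, 1, 0, 0, 0, 0, 0], [0, 1, 0, 0, 0, 0, 0], [0, 1, 0, 0, 0, 0, 0], [0, 1, 0, 0, 0, 0, 0], [0, 1, 0, 0, 0, 0, 0], [0, 0, 0, 0, 0, 0, 0]]])

```text
time_s: 19.58
tcp_pos: [0.5424, -0.0479, 0.0449]
tool_rot: [-0.552, 0.816, -0.139, 0.096]
contact_force: [-0.2, -0.2, -0.1]
width: 0.008
```

```bash
python3 look.py 16 wrist top scene
python3 -c "
from h import *
for a in (90,): fitmould(['wrist','top'],16,[-.023,.01,.009,np.radians(a),.005],W=np.array([.05,0,.1,0,0]))
"
```

```text
(array([0.1577, 0.0109, 0.0449]), 'tilt', np.float64(68.2), 'zy', np.float64(-0.02), 'x·bx', np.float64(-0.023))
19.575 [-0.22 -0.17 -0.14]
wrist 17962 foot [-0.0236  0.0101  0.0102] alpha 90.0 yaw 0.008 res 0.00026
top 1712 foot [-0.0211  0.0091  0.0112] alpha 90.0 yaw 0.002 res 0.00199
```

View pics/wrist16.png

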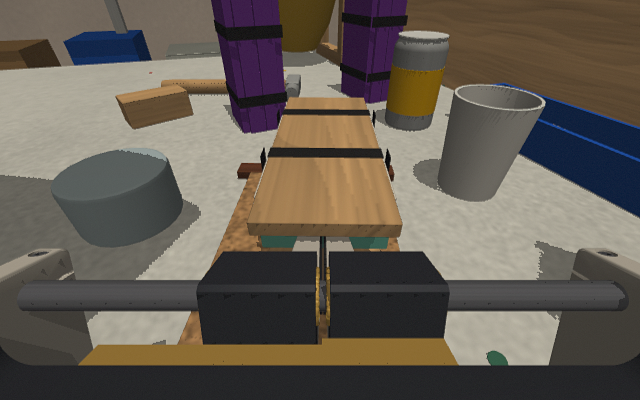

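>>> drive_tool(series=[[[0, 0, -4, 0, 0, 0, 0], [0, 0, -6, 0, 0, 0, 0], [0, 0, -8, 0, 0, 0, 0], [0, 0, -8, 0, 0, 0, 0], [0, 0, -10, 0, 0, 0, 0], [0, 0, -10, 0, 0, 0, 0], [0, 0, -10, 0, 0, 0, 0], [0, -15, -10, 0, 0, 0, 0], [0, -20, -10, 0, 0, 0, 0], [0, -25, -10, 0, 0, 0, 0], [0, -25, -10, 0, 0, 0, 0], [0, -25, -10, 0, 0, 0, 0], [0, -20, -8, 0, 0, 0, 0], [0, 0, 0, 0, 0, 0, 0], [0, 0, 0, 0, 0, 0, 0]]])

```text
time_s: 21.6
tcp_pos: [0.5227, -0.1018, 0.2075]
tool_rot: [-0.552, 0.816, -0.139, 0.095]
contact_force: [0.1, -0.8, 0.6]
width: 0.005
```

```bash
python3 look.py 17 wrist top scene
python3 -c "
from h import *
x=fitmould(['wrist','top','scene'],17,[-.023,.01,.009,np.radians(90),.005],W=np.array([.05,0,.1,0,0]))
for n,p in x.items(): print(n,'fork y',p[1]+.2*np.sin(p[4])*1)
for n in ['top','scene']:
  dn=np.load(n+'17.npy')
  for lab in ['cup','round_mould','tin','lid_cast','wedge_block','spatula','mallet']:
    r=spotter.silhouettes(n,lab)
    if r:
        PP=cloud(n,dn)[r[0]['mask']]; PP=PP[PP[:,2]>.006] ; print(n,lab,round(r[0]['score'],2),np.percentile(PP,[3,97],axis=0).round(3).tolist())
"
```

```text
(array([0.2151, 0.0114, 0.2075]), 'tilt', np.float64(68.2), 'zy', np.float64(-0.02), 'x·bx', np.float64(-0.023))
21.6 [ 0.06 -0.81  0.6 ]
wrist 2816 foot [-0.0232  0.0102  0.01  ] alpha 89.9 yaw 0.002 res 0.00037
top 1709 foot [-0.021   0.0088  0.0113] alpha 90.0 yaw 0.004 res 0.00212
scene 2276 foot [-0.0281  0.0139  0.0107] alpha 90.1 yaw 0.006 res 0.00118
wrist fork y 0.010626228368011777
top fork y 0.009530875986611637
scene fork y 0.015110284021585983
top cup 0.73 [[0.692, -0.008, 0.007], [0.757, 0.054, 0.097]]
top round_mould 0.84 [[0.367, 0.044, 0.043], [0.439, 0.116, 0.057]]
top tin 0.68 [[0.728, 0.158, 0.021], [0.789, 0.219, 0.126]]
top lid_cast 0.81 [[0.581, -0.408, 0.007], [0.659, -0.332, 0.045]]
top wedge_block 0.62 [[0.36, 0.303, 0.013], [0.442, 0.362, 0.047]]
top spatula 0.73 [[0.296, -0.498, 0.007], [0.553, -0.34, 0.31]]
top mallet 0.9 [[0.41, 0.35, 0.013], [0.645, 0.464, 0.031]]
scene cup 0.74 [[0.702, -0.01, 0.007], [0.764, 0.056, 0.098]]
scene round_mould 0.64 [[0.376, 0.044, 0.013], [0.45, 0.116, 0.054]]
scene tin 0.68 [[0.738, 0.159, 0.018], [0.8, 0.219, 0.124]]
scene lid_cast 0.62 [[0.591, -0.409, 0.007], [0.669, -0.329, 0.043]]
scene wedge_block 0.6 [[0.306, -0.494, 0.006], [0.561, -0.4, 0.022]]
scene spatula 0.74 [[0.307, -0.493, 0.006], [0.557, -0.4, 0.022]]
scene mallet 0.68 [[0.421, 0.35, 0.013], [0.658, 0.463, 0.03]]
```

View pics/wrist17.png

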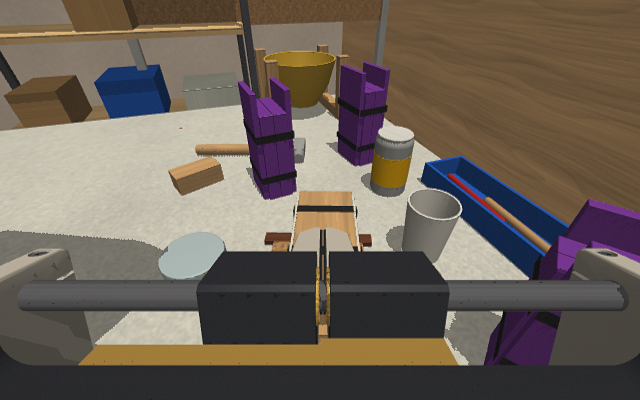

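View pics/scene17.png

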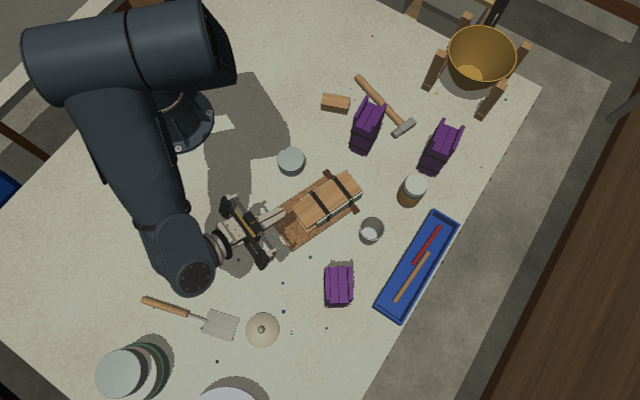

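The mould lies flat along the bed at scene (325,200), and the gripper is clear of it at (250,230). The other things are where they started, so I hand in.

```bash
python3 -c "
from cell import job
print(job.sign_off())"
```

```text
the job is handed in; nothing more can be done
None
```

The mould now lies flat on its front board along the cork bed, with its foot still at the batten, and I handed the job in at about 21.7 s of the 54 s allowed. I tipped it by pushing the closed fingertips against the front board inside the fork. After it passed the balance point, it settled a degree or two onto the fingers, which then held the back board from beneath. I let it down in small steps, with the tool tilting to about 68°, until it rested and the contact force read about zero. Then I slid the fingers out along their own axis.

Final check before handing in:

| Check | Measured | Limit |
|---|---|---|
| Tilt from upright | 89.9–90.1° | flat within about 4° of 90° |
| Yaw to the bed | 0.002–0.006 rad | 0.15 rad |
| Foot, outside the batten edge | 21–28 mm | 60 mm |
| Foot and fork, off the bed's middle line | 9–15 mm | 55 mm |
| Force seen at the check pauses | about 3 N at most | 35 N |

- **Other things:** the cup, round mould, tin, lid, mallet and spatula measured where they started, within a few mm. One top-view spatula outline took in part of the arm. The scene-view search for the wedge block returned the spatula, but the top view showed the block unmoved.
- **Disagreement:** the scene camera put the mould about 5 mm off the wrist and top cameras from start to finish. I relied on the wrist camera for the moves.

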